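Snap the cap onto the bench air filter

TASK

Close up the air filter on the bench: first turn its lever to the bleed position, half-way between shut and open (45 degrees, at the long mark on the dial), then set the loose filter cap in the filter's open mouth and press it down until it snaps in. Keep pressing the cap firmly down on its sprung seal ring and finish like that, with the fingers still on the cap and pressing; do not let go. Do not disturb the oil bottle, the air coupler and the red block.

Things in the scene. Friction and masses are not known exactly. Their poses are not given: they have to be found in the camera images.
- mouth (a point): Centre of the air filter's open round mouth, on top of its black rubber seal ring, 52.5 mm above the bench. The filter is fixed: a metal block 84x84x48 mm with a bore 46 mm across, its edge chamfered, on a foot plate 100x235 mm, with a lever valve 100 mm to its -y side. z is up, x and y are the filter's own (x points roughly away from the robot, yaw varies).
- lever_hinge (a point): Point on the lever's upright axis, at the height of the middle of its knob (84 mm above the bench), 100 mm from the mouth's centre along the filter's -y axis.
- lever (a joint): Lever angle (rad); it swings level about an upright axis. 0 = shut, pointing along the filter's +x (away from the robot); it grows clockwise seen from above; 1.571 = open, pointing along the filter's -y. Bleed, 0.785, has the long raised mark on the dial, the ends have short ones. Friction (about 1.2 N at the knob) keeps it where it is left.
- lever_knob (a point): Middle of the upright round black knob at the lever's end: 16 mm across, 36 mm tall, its top 100 mm above the bench, 70 mm from the lever's axis. The steel lever bar below it is 13 mm wide, its top 64 mm above the bench.
- cap_grip (a point): Centre of the knurled round grip (44 mm across, 30 mm tall) of the loose grey filter cap, 0.1 to 0.17 kg, upright on the bench, 55 mm above its underside. Below the grip: a flange 66 mm across, 8 mm thick (underside 23 mm below this point), then a plug 32 mm long, 32 mm across at its foot and 42 mm at its rib 10 mm up. It is round: its yaw does not matter.
- ball_ring (a point): Point on the mouth's axis, 14.5 mm below the mouth's, level with four sprung balls in the bore that make the snap. Heights of cap_grip above the mouth point while pressing: 39 mm plug meets the balls; to about 34 mm resistance grows to 8 to 12 N; then it drops, the cap is drawn in; 23 mm flange meets the seal ring; about 22.5 mm left alone, 20 mm pressed with 9 N.
- seal (a joint): How far the sprung rubber seal ring round the mouth (68 mm across) is pressed down (m): 0 to 0.0045, 3 N per mm. The snapped-in cap's own weight gives about 0.0005.
- bottle_mid (a point): Bystander: middle of the white oil bottle, 37x53x146 mm, standing upright.
- coupler_mid (a point): Bystander: middle of the quick air coupler, 26x88x26 mm, lying on the bench.
- block_mid (a point): Bystander: middle of the red wood block, 36x90x27 mm, lying on the bench.
There are look-alikes about, which are no part of the job. What is meant by the part that bears cap_grip is not orange or yellow, and is the larger of those in its own colour.

How it is judged:
By the outcome, as a careful person would: the job done as asked, in the order asked, and still so for the second after the job is handed in, while the arm keeps its last pose, push and grip.
It also fails if it takes over 54 s, if anything falls off the work surface, if the arm or the gripper's body presses on something with over 40 N, if the wrist force passes 120 N, or if a joint passes its speed limit or range.

ROBOT

A 6-joint arm with a two-finger parallel gripper is mounted at the origin on a cart in front of the work surface, level with it; the furniture and walls round the work are solid. World frame = base frame: x ahead of the robot, y to its left, z up, the work surface at z = 0. Lengths are in m, angles in rad, forces in N, time in s.
With the tool pointing down it reaches from about 0.225 to 0.725 m from the base axis. Payload 3.1 kg.
Tool frame: the origin (TCP) lies midway between the tips of the shut fingers; the grasp point (between the pads) lies ctrl.grip_point_offset behind it (ctrl.grip_point_offset is the distance from the TCP to the grasp point, in m); z points along the fingers, y is the line along which they close (so a half turn about z gives the same grasp; the last joint's range is limited). The gripper opens to 85 mm and grips with 20 to 120 N. Pads are 22 mm wide; open, the fingers measure 114 mm over their backs; the gripper's body (76 mm by 85 mm) begins 54 mm behind the grasp point. The pads swing forward as they close: fully open they stand 13 mm farther back than shut.
Start: joints at [1.191, 0.048, 0.099, 1.622, 0, 1.443], TCP at [0.131, 0.508, 0.231] pointing down, gripper open.
Joint ranges: [-2.91, 2.91], [-0.99, 1.94], [-1.21, 1.42], [-2.12, 2.29], [-1.49, 1.47], [-3.14, 3.14]. Speed limits (rad/s): [2.79, 2.79, 3.14, 3.14, 3.14, 3.14].

INTERFACE

Orientations are given as a unit quaternion [x, y, z, w].
In Python, from plant import readout, eyes, ctrl gives the robot as it stands.
- The arm moves only by the tool servo_tool, never from a script. Its argument "deltas" is a list of rows, each a list of 2 entries, a list of its own where there are three numbers: the shift along the tool's x, y, z as a fraction of full scale, then the turn, a rotation vector about the tool's x, y, z as a fraction of full scale. In form: [[[x, y, z], [ax, ay, az]], ...]. A call has 1 to 12 rows; each row is the pose to reach, as a shift and turn from the pose commanded when the call began, along the tool's axes at that moment; what a row does not reach only later rows make up. Full scale, the value 1, is 0.8 m for a shift and 90 degrees for a turn. A row lasts 1/8 s, in which the tool goes at most 62.5 mm and 10.7 degrees, less where a joint would pass 70% of its speed; a pose out of reach is approached as far as the arm can. A call with a number of a shift or a turn outside -1 to 1 is refused whole. A call with a gripper value outside its range is refused whole. "fingers" is the gripper command: -1 is shut, 1 is fully open, values between are in proportion, set as the call begins (left out, the last holds). The fingers move at their own pace and stop on an object; "grip_force" is the grip in N (left out, the last holds). Time passes only in rows, so rows that repeat a pose let the fingers close. It gives the time, the measured TCP pose, the force, the opening and the grip force at its end, in the units of the state.
- readout.get_state(): the state, without advancing time (a new reading comes with each control period).
- eyes.read_camera(name): name is "side" or "top" or "wrist"; returns a dict with "color" (480x640x3 uint8, red, green, blue), "z_map" (480x640 float32, m along the optical axis (not along the pixel's ray), 0 where there is no reading), "fovy" (degrees; the focal length in pixels is half the picture's height over the tangent of half this angle, whatever the lens; pixels are square), "cx", "cy" (the principal point, pixels), "R" (3x3) and "t" (3): a world point X has camera coordinates R X + t. Camera axes: x right, y down, z forward; pixel columns grow to the right and rows downward; lengths in m; the calibration is good to about 2 mm. A picture is of the moment at which its call begins.
- ctrl.hand_in(): hands the job in; it is judged then, once.
Trained networks look in the newest picture that a camera, given by its name, has taken for a name from the list of things; names that differ only in an ending like _2 or _b are one class to them, and where a whole thing is asked for, a point or a joint stands for the part that bears it (a point fixed in the world has none). Each returns a list of dicts, best first, with "score" (0 to 1); they miss things now and then, are a little off and sometimes report something else, mostly with a low value. They report only what shows in the picture. A call takes as long as a camera call. They do not tell look-alikes from the thing itself.
- eyes.find_in(camera, thing): "location" ([column, row] in pixels, amid what is visible of it).
- eyes.tip_of(camera, thing): "location" ([column, row] in pixels: a listed point, or the origin of a listed thing).
The state is a dict: "time_s": time; "joint_positions": joint angles; "dq": joint speeds; "joint_efforts": joint torques, N m; "tool_pos": TCP position; "eef_rot": TCP orientation; "contact_force": force on the tool from outside, world axes, zero at the start; "torque": the same for the moment, N m; "grip_width": finger opening in m; "gripper_force": force on a finger pad.
Only numpy, scipy, OpenCV 4.12 (cv2) and the standard library are available. Lean on these libraries where they do the work, as an engineer would, in place of code of your own. Each camera call takes 0.05 s, during which the arm holds its last target. There are 200 camera calls.

## Working session

There is one attempt and no reset: what is moved stays moved. The work goes in short steps, Python scripts to look and compute and a tool call to move; the robot and the scene stay as the last step left them, time stands still between calls to the robot, and variables do not carry over. Pictures are saved under pics/ and viewed, at most 10 in all, crops included, and the job is handed in when it is done.

Besides the shell and the picture viewer there is one more tool, called after "Call:" as name(argument=value, ...) on one line, values as JSON. servo_tool: Moves the arm, as the interface text tells. Shift numbers are shares of 0.8 m and turn numbers shares of 90 degrees, none past 1 either way. Its arguments: {"type":"object","properties":{"deltas":{"type":"array"},"fingers":{"type":"number"},"grip_force":{"type":"number"}},"required":["deltas"]}

```bash
mkdir -p pics
cat > h.py <<'E'
import numpy as np, cv2
from plant import readout, eyes, ctrl
from scipy.spatial.transform import Rotation as Ro
def K(d):
    f=240/np.tan(np.radians(d["fovy"])/2); return f,d["cx"],d["cy"]
def ray(d,p):
    f,cx,cy=K(d); R=np.array(d["R"]);t=np.array(d["t"])
    v=R.T@np.array([(p[0]-cx)/f,(p[1]-cy)/f,1.]); return -R.T@t, v
def atz(d,p,z):
    o,v=ray(d,p); return o+v*(z-o[2])/v[2]
def proj(d,X):
    f,cx,cy=K(d); c=np.array(d["R"])@X+np.array(d["t"]); return np.array([cx+f*c[0]/c[2],cy+f*c[1]/c[2]])
def depthpt(d,p):
    o,v=ray(d,p); u,w=int(round(p[0])),int(round(p[1])); z=np.median(d["z_map"][max(0,w-1):w+2,max(0,u-1):u+2]); return o+v*z
def cloud(d):
    f,cx,cy=K(d); v,u=np.mgrid[:480,:640]; z=d["z_map"]
    c=np.stack([(u-cx)/f*z,(v-cy)/f*z,z],-1); return (c-np.array(d["t"]))@np.array(d["R"])
def tri(obs):
    A=np.zeros((3,3));b=np.zeros(3)
    for d,p in obs:
        o,v=ray(d,p);v=v/np.linalg.norm(v);P=np.eye(3)-np.outer(v,v);A+=P;b+=P@o
    X=np.linalg.solve(A,b); return X,[np.round(proj(d,X)-p,1) for d,p in obs]
def save(d,n): cv2.imwrite(f"pics/{n}.png",d["color"][...,::-1])
E
python3 - <<'E'
from h import *
np.set_printoptions(precision=4,suppress=True)
print(ctrl.grip_point_offset, readout.get_state())
for c in ["side","top"]:
    d=eyes.read_camera(c); save(d,c+"0"); print(c,-np.array(d["R"]).T@d["t"],d["fovy"], np.array(d["R"])[2])
    for n in ["mouth","lever_hinge","lever_knob","cap_grip","ball_ring","bottle_mid","coupler_mid","block_mid"]:
        for r in eyes.tip_of(c,n)[:4]:
            print(c,n,np.round(r["location"],1),round(r["score"],2),depthpt(d,r["location"]))
E
```

```text
0.0187 {'time_s': 0.0, 'joint_positions': array([ 1.1912,  0.0488,  0.0976,  1.622 , -0.    ,  1.443 ]), 'dq': array([ 0.0007, -0.0018,  0.0002,  0.0008,  0.0008, -0.0008]), 'joint_efforts': array([ -0.0007, -33.8779,  32.0016,   0.0202,  -0.0002,  -0.    ]), 'tool_pos': array([0.1306, 0.5079, 0.2301]), 'eef_rot': array([ 0.1256,  0.9921, -0.0012, -0.0003]), 'contact_force': array([ 0.7199,  0.2174, -0.0073]), 'torque': array([-0.0228, -0.0043, -0.0418]), 'gripper_force': 0.0, 'grip_width': 0.08520898122250262}
side [0.8608 0.5617 0.9677] 48.92282351182841 [-0.2748 -0.5191 -0.8094]
side mouth [369.8 286.8] 0.63 [0.5161 0.112  0.0082]
side mouth [349. 243.] 0.53 [0.5139 0.0176 0.0478]
side lever_hinge [349.2 246.2] 0.71 [0.5237 0.0344 0.0639]
side lever_knob [317.6 226.6] 0.9 [ 0.5665 -0.0248  0.0894]
side cap_grip [264.1 139.9] 0.91 [ 0.5465 -0.3476  0.0526]
side cap_grip [264.4 177.3] 0.88 [ 0.5943 -0.2415  0.0446]
side cap_grip [286.8 204.3] 0.81 [ 0.5906 -0.1251  0.0682]
side cap_grip [305.  159.1] 0.77 [ 0.4941 -0.2271  0.0694]
side ball_ring [373.2 290.3] 0.74 [0.5139 0.1222 0.0
[... 246 characters left out ...]
 0.3255 -0.0336  1.1116] 51.246555920344 [ 0.2134  0.0197 -0.9768]
top mouth [241.3 242.8] 0.86 [0.5338 0.1398 0.0087]
top lever_hinge [286.9 242.2] 0.89 [0.534  0.0341 0.0686]
top lever_knob [316.5 233.2] 0.61 [ 0.5537 -0.0267  0.097 ]
top cap_grip [413.2 281.3] 0.94 [ 0.4786 -0.2381  0.0697]
top cap_grip [462.7 251.2] 0.73 [ 0.5571 -0.3434  0.0535]
top cap_grip [423.4 235.3] 0.68 [ 0.584  -0.2579  0.0503]
top cap_grip [370.7 233.3] 0.64 [ 0.5717 -0.1416  0.0702]
top ball_ring [240.  245.1] 0.9 [0.5282 0.1419 0.009 ]
top bottle_mid [471.2 195.4] 0.63 [ 0.6678 -0.3421  0.1026]
top coupler_mid [157.9 276.4] 0.53 [0.4379 0.3095 0.0208]
top block_mid [359.8 300.7] 0.74 [ 0.4309 -0.1345  0.026 ]
```

View pics/top0.png

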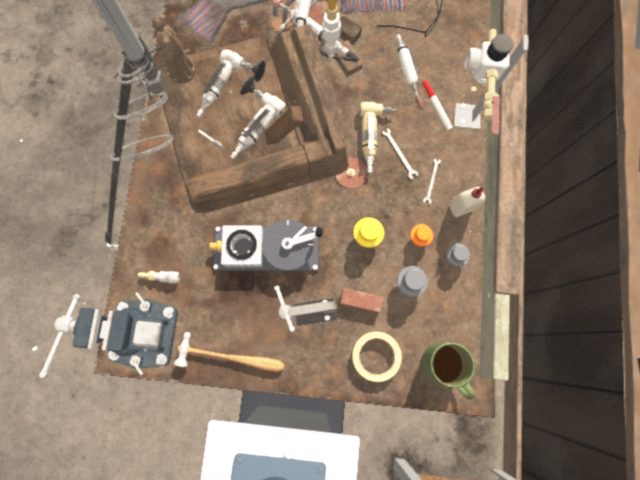

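View pics/side0.png

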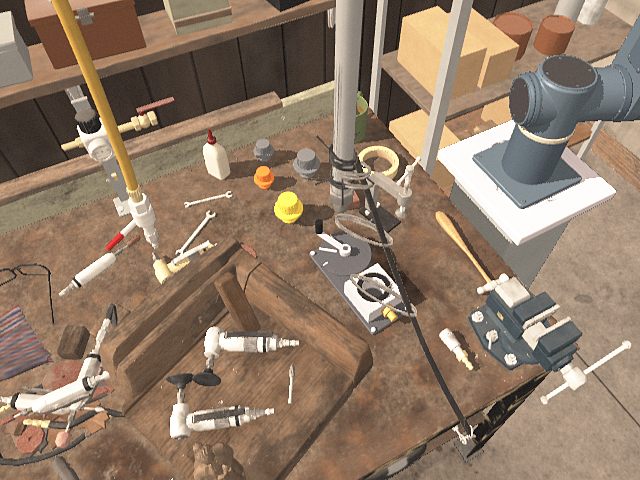

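The top view shows the filter with its mouth at (241,243), hinge at (287,242) and knob at (319,232). The large grey cap, which is the target, is at (413,281), and a smaller grey look-alike is at (459,254). The yellow (369,232) and orange (422,235) caps are also look-alikes, and the red block is at (361,300). The side view shows a pole and coiled hose hanging across the filter, so I'll check how high they are.

Run:
```python
from h import *
np.set_printoptions(precision=4,suppress=True)
T=eyes.read_camera("top");t={n:eyes.tip_of("top",n) for n in ["mouth","lever_hinge","lever_knob","cap_grip"]}
S=eyes.read_camera("side");s={n:eyes.tip_of("side",n) for n in ["mouth","lever_hinge","lever_knob","cap_grip"]}
for n in t:
    for a in t[n][:4]:
        for b in s[n][:4]:
            X,e=tri([(T,a["location"]),(S,b["location"])])
            if abs(np.array(e)).max()<8: print(n,a["location"],b["location"],X,e)
# obstacles
P=np.concatenate([cloud(T)[T["z_map"]>0],cloud(S)[S["z_map"]>0]])
m=(P[:,0]>.15)&(P[:,0]<.85)&(P[:,1]>-.5)&(P[:,1]<.65)&(P[:,2]>.11)
Q=P[m]; 
from collections import Counter
c=Counter(map(tuple,np.floor(Q/[.1,.1,.1]).astype(int)))
for k,v in sorted(c.items()): 
    if v>3: print(np.array(k)*.1,v)
# filter fit: clouds near z=.048 block & dial, knob
for C,nm in((T,"top"),(S,"side")):
    Pc=cloud(C); h=Pc[...,2]
    for lo,hi in((.085,.11),(.04,.056)):
        q=Pc[(C["z_map"]>0)&(h>lo)&(h<hi)&(Pc[...,0]>.4)&(Pc[...,0]<.65)&(Pc[...,1]>-.08)&(Pc[...,1]<.22)]
        print(nm,lo,len(q),q.mean(0) if len(q) else 0,q.min(0),q.max(0))
w=eyes.read_camera("wrist"); save(w,"w0"); st=readout.get_state()
R=Ro.from_quat(st["eef_rot"]).as_matrix(); print("wrist cam in tool", R.T@(-np.array(w["R"]).T@w["t"]-st["tool_pos"]), w["fovy"], (np.array(w["R"])@R)); print(R)
```

```text
mouth [240.9, 243.3] [370.8, 285.1] [0.5263 0.132  0.0523] [array([ 0.9, -0.8]), array([1.2, 0.3])]
lever_hinge [286.4, 242.0] [348.0, 243.5] [0.5303 0.0357 0.0808] [array([-0.7,  0.7]), array([-1. , -0.2])]
lever_knob [316.7, 228.6] [318.6, 225.0] [ 0.5642 -0.0258  0.0925] [array([-0.2,  0.2]), array([-0.3, -0.1])]
cap_grip [413.5, 281.1] [303.2, 159.8] [ 0.4859 -0.2463  0.0439] [array([ 1.3, -1.3]), array([1.5, 0.5])]
cap_grip [413.5, 281.1] [286.5, 206.5] [ 0.5196 -0.2897 -0.1639] [array([ 2.1, -2.2]), array([2.7, 0.8])]
cap_grip [421.6, 237.1] [264.1, 171.8] [ 0.5845 -0.2583  0.0408] [array([ 1. , -1.1]), array([1.3, 0.4])]
cap_grip [421.6, 237.1] [262.9, 142.5] [ 0.5712 -0.2456  0.1363] [array([ 4.9, -5.5]), array([6.3, 2.1])]
cap_grip [462.6, 252.8] [264.1, 171.8] [ 0.5661 -0.3658 -0.0612] [array([-4.8,  4.5]), array([-5.5, -2.2])]
cap_grip [462.6, 252.8] [262.9, 142.5] [ 0.5531 -0.3431  0.0513] [array([-0.4,  0.4]), array([-0.5, -0.2])]
cap_grip [369.6, 234.3] [303.2, 159.8] [ 0.5436 -0.1284  0.1813] [array([ 0.2, -0.2]), array([0.2, 0.1])]
cap_grip [369.6, 234.3] [286.5, 206.
[... 667 characters left out ...]
0.1] 1491
[0.7 0.  0.1] 1100
[ 0.8 -0.5  0.1] 91
[ 0.8 -0.4  0.1] 4
[ 0.8 -0.4  0.2] 528
[ 0.8 -0.1  0.1] 1006
[0.8 0.  0.1] 739
top 0.085 394 [0.6261 0.1594 0.0907] [ 0.4006 -0.0763  0.085 ] [0.65   0.2198 0.1025]
top 0.04 3162 [0.5332 0.0797 0.0494] [ 0.4008 -0.0778  0.04  ] [0.6495 0.2196 0.056 ]
side 0.085 460 [0.6032 0.1352 0.0912] [ 0.4011 -0.0797  0.0851] [0.6499 0.22   0.1081]
side 0.04 2683 [0.5326 0.0781 0.049 ] [ 0.4    -0.0772  0.04  ] [0.5902 0.1884 0.0559]
wrist cam in tool [ 0.0734  0.0001 -0.1437] 64.53459906611637 [[-0.0004  1.      0.0002]
 [-0.9574 -0.0003 -0.2889]
 [-0.2889 -0.0003  0.9574]]
[[-0.9685  0.2491  0.    ]
 [ 0.2491  0.9685  0.    ]
 [-0.      0.     -1.    ]]
```

Run:
```python
from h import *
np.set_printoptions(precision=3,suppress=True)
T=eyes.read_camera("top");S=eyes.read_camera("side")
P=np.concatenate([cloud(T)[T["z_map"]>0],cloud(S)[S["z_map"]>0]])
for nm,b in dict(clamp=(.2,.5,-.2,.1,.06,.5),vice=(.1,.5,.2,.6,.06,.5),pole=(.5,.75,.1,.45,.12,.6)).items():
    q=P[(P[:,0]>b[0])&(P[:,0]<b[1])&(P[:,1]>b[2])&(P[:,1]<b[3])&(P[:,2]>b[4])&(P[:,2]<b[5])]
    for lo in np.arange(.05,.6,.05):
        r=q[(q[:,2]>lo)&(q[:,2]<=lo+.05)]
        if len(r)>5: print(nm,round(lo,2),len(r),np.percentile(r,1,0)[:2],np.percentile(r,99,0)[:2])
```

```text
clamp 0.05 223 [ 0.371 -0.076] [0.416 0.03 ]
clamp 0.1 1102 [ 0.373 -0.076] [0.416 0.03 ]
clamp 0.15 85 [0.381 0.013] [0.391 0.023]
clamp 0.2 382 [ 0.349 -0.003] [0.424 0.038]
vice 0.05 3477 [0.256 0.265] [0.348 0.482]
vice 0.1 5128 [0.22  0.268] [0.353 0.472]
pole 0.1 117 [0.542 0.381] [0.561 0.402]
pole 0.15 217 [0.552 0.363] [0.574 0.39 ]
pole 0.2 222 [0.566 0.342] [0.588 0.37 ]
pole 0.25 251 [0.579 0.323] [0.599 0.352]
pole 0.3 1127 [0.592 0.231] [0.646 0.329]
pole 0.35 329 [0.601 0.282] [0.62  0.312]
pole 0.4 1169 [0.613 0.209] [0.662 0.29 ]
pole 0.45 902 [0.619 0.201] [0.67 0.27]
pole 0.5 2249 [0.624 0.201] [0.687 0.249]
pole 0.55 1666 [0.627 0.183] [0.669 0.229]
```

View pics/w0.png

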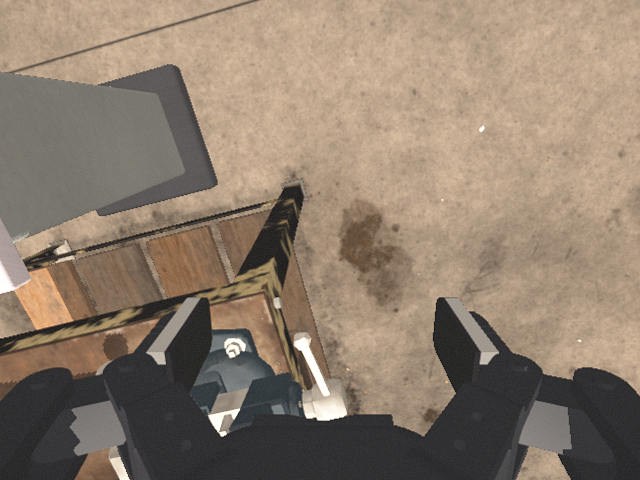

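The wrist view shows only the bench edge and the vice between the open fingers. I'll lift and swing over the filter, already turned to the lever-grasp yaw.

Call:
servo_tool(deltas=[[[0,0,-0.0875],[0,0,0]],[[-0.06,-0.05,-0.0875],[0,0,0.05]],[[-0.12,-0.1,-0.0875],[0,0,0.1]],[[-0.18,-0.15,-0.0875],[0,0,0.15]],[[-0.24,-0.2,-0.0875],[0,0,0.2]],[[-0.3,-0.25,-0.0875],[0,0,0.25]],[[-0.36,-0.3,-0.0875],[0,0,0.3]],[[-0.42,-0.34,-0.0875],[0,0,0.36]],[[-0.48,-0.38,-0.0875],[0,0,0.42]],[[-0.52,-0.42,-0.0875],[0,0,0.42]],[[-0.52,-0.42,-0.0875],[0,0,0.42]],[[-0.52,-0.42,-0.0875],[0,0,0.42]]], fingers=0.2)

```text
time_s: 3.05
tool_pos: [0.4497, 0.0796, 0.3014]
eef_rot: [0.44, 0.898, 0.0, -0.0]
contact_force: [0.4, -0.4, -0.4]
grip_width: 0.0509
gripper_force: 0.0
```

```bash
cat > w.py <<'E'
from h import *
import sys
np.set_printoptions(precision=4,suppress=True)
w=eyes.read_camera("wrist"); save(w,sys.argv[1]); st=readout.get_state()
R=Ro.from_quat(st["eef_rot"]).as_matrix(); print(st["time_s"],st["tool_pos"],st["grip_width"],st["joint_positions"]);print(R)
zz=dict(mouth=.0525,lever_hinge=.084,lever_knob=.084,cap_grip=.055)
for n in sys.argv[2:]:
    for r in eyes.tip_of("wrist",n)[:3]: print(n,np.round(r["location"],1),round(r["score"],2),"atz",atz(w,r["location"],zz[n]),"depth",depthpt(w,r["location"]))
import pickle; pickle.dump(w,open(f"pics/{sys.argv[1]}.pkl","wb"))
E
python3 w.py w1 mouth lever_hinge lever_knob
```

```text
3.1 [0.4496 0.0801 0.3015] 0.05102613974824217 [ 0.0289 -0.0987  0.0968  1.7662  0.0005  0.9396]
[[-0.6131  0.79    0.    ]
 [ 0.79    0.6131  0.0005]
 [ 0.0004  0.0003 -1.    ]]
mouth [413.1 192.5] 0.57 atz [0.5261 0.1363 0.0525] depth [0.5397 0.1361 0.0084]
lever_hinge [359.6 276. ] 0.94 atz [0.5309 0.0376 0.084 ] depth [0.5358 0.0337 0.0697]
lever_knob [340.6 341. ] 0.97 atz [ 0.563  -0.0341  0.084 ] depth [ 0.5562 -0.0267  0.0996]
```

View pics/w1.png

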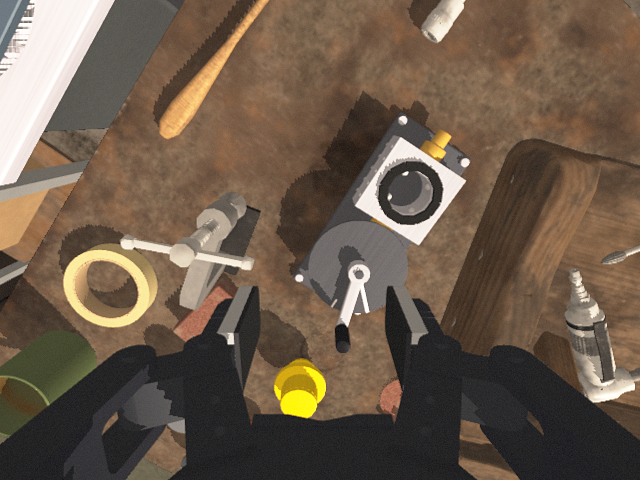

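The wrist view shows the block and black seal ring at (411,193), the hinge at (359,272), and the long bleed mark at (364,300). The knob top is at (342,338), left of the mark. I'll refine the filter's pose and yaw from the pixels.

```bash
cat > fit.py <<'E'
from h import *
import sys,pickle
np.set_printoptions(precision=4,suppress=True)
w=pickle.load(open(f"pics/{sys.argv[1]}.pkl","rb"))
g=cv2.cvtColor(w["color"],cv2.COLOR_RGB2GRAY); P=cloud(w); near=lambda c,r:np.hypot(P[...,0]-c[0],P[...,1]-c[1])<r
# white top
m=((g>150)&near((.527,.134),.075)&(abs(P[...,2]-.048)<.012)).astype(np.uint8)
m=cv2.morphologyEx(m,cv2.MORPH_OPEN,np.ones((5,5)))
c=max(cv2.findContours(m,0,2)[0],key=cv2.contourArea)[:,0]
X=np.array([atz(w,p,.048)[:2] for p in c]);r=cv2.minAreaRect((X*1000).astype(np.float32));print("block",r, "z",np.median(P[m>0][:,2]))
m=((g<70)&near((.527,.134),.05)).astype(np.uint8);m=cv2.morphologyEx(m,cv2.MORPH_OPEN,np.ones((3,3)))
c=max(cv2.findContours(m,0,2)[0],key=cv2.contourArea)[:,0]
for z in(.0525,):
    X=np.array([atz(w,p,z)[:2] for p in c]);print("ring",cv2.fitEllipse((X*1000).astype(np.float32)))
# knob top: dark near
m=((g<70)&near((.558,-.028),.03)&(P[...,2]>.088)).astype(np.uint8)
if m.sum():
    q=P[m>0]; t=q[q[:,2]>.096]; print("knob pts",len(q),len(t),np.median(t,0),t.min(0),t.max(0), cv2.minEnclosingCircle((t[:,:2]*1000).astype(np.float32)))
E
python3 fit.py w1
```

```text
block ((524.3761596679688, 133.396484375), (85.39676666259766, 85.25678253173828), 5.597002983093262) z 0.048845977899980034
ring ((894.9866333007812, 9.337703704833984), (142.30148315429688, 305.6142883300781), 78.16963958740234)
knob pts 223 162 [ 0.5601 -0.0292  0.1006] [ 0.5537 -0.0372  0.0961] [ 0.5678 -0.0219  0.1024] ((561.387451171875, -29.522005081176758), 7.740741729736328)
```

Run:
```python
from h import *
import pickle
np.set_printoptions(precision=4,suppress=True)
w=pickle.load(open("pics/w1.pkl","rb")); P=cloud(w)
for p in [(364,302),(366,308),(363,294),(359,271),(345,250)]: print(p,depthpt(w,p))
g=w["color"]
cv2.imwrite("pics/c1.png",cv2.resize(g[170:360,290:470,::-1],None,fx=3.1,fy=3.1,interpolation=cv2.INTER_CUBIC))
```

```text
(364, 302) [0.5664 0.0069 0.052 ]
(366, 308) [0.5731 0.0024 0.052 ]
(363, 294) [0.5591 0.014  0.052 ]
(359, 271) [0.5319 0.0375 0.069 ]
(345, 250) [0.5101 0.0425 0.0509]
```

View pics/c1.png

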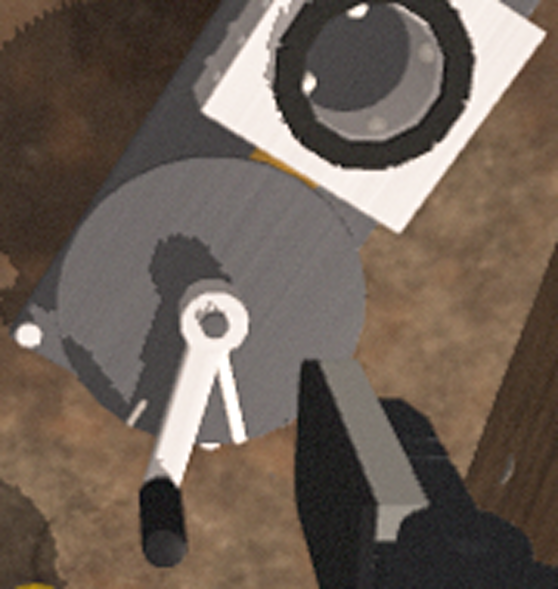

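Long mark direction in world is −39.6°, which matches a filter yaw of 5.6°. The hinge is at about (0.534, 0.034) and the knob at (0.561, −0.0295), roughly 72°. The target knob position is (0.588, −0.0105). Next I'll grasp the knob.

Call:
servo_tool(deltas=[[[-0.06,0.01,0.05],[0,0,0]],[[-0.12,0.02,0.1],[0,0,0]],[[-0.193,0.026,0.14],[0,0,0]],[[-0.193,0.026,0.17],[0,0,0]],[[-0.193,0.026,0.2],[0,0,0]],[[-0.193,0.026,0.22],[0,0,0]],[[-0.193,0.026,0.24],[0,0,0]],[[-0.193,0.026,0.26],[0,0,0]],[[-0.193,0.026,0.275],[0,0,0]],[[-0.193,0.026,0.284],[0,0,0]],[[-0.193,0.026,0.284],[0,0,0]]])

```text
time_s: 4.62
tool_pos: [0.5606, -0.0299, 0.0735]
eef_rot: [0.44, 0.898, -0.0, -0.0]
contact_force: [0.2, -0.0, 1.2]
grip_width: 0.0512
gripper_force: 0.0
```

Call:
servo_tool(deltas=[[[0,0,0],[0,0,0]],[[0,0,0],[0,0,0]],[[0,0,0],[0,0,0]],[[0,0,0],[0,0,0]],[[0,0,0],[0,0,0]],[[0,0,0],[0,0,0]]], fingers=-1, grip_force=20)

```text
time_s: 5.38
tool_pos: [0.5616, -0.0301, 0.0749]
eef_rot: [0.44, 0.898, 0.0, 0.001]
contact_force: [0.2, -0.2, 3.9]
grip_width: 0.0151
gripper_force: 21.5
```

```bash
python3 w.py w2 lever_hinge lever_knob | head -6
```

```text
5.425 [ 0.5616 -0.0301  0.0749] 0.015050352349917705 [-0.1727  0.1656 -0.0853  1.3184 -0.0002  0.7389]
[[-0.6125  0.7905  0.0015]
 [ 0.7905  0.6125 -0.0004]
 [-0.0013  0.0009 -1.    ]]
lever_hinge [375.  136.5] 0.97 atz [0.535  0.0342 0.084 ] depth [0.5369 0.0348 0.0703]
lever_knob [323.4 314. ] 0.92 atz [ 0.5628 -0.0305  0.084 ] depth [ 0.5577 -0.024   0.0989]
```

View pics/w2.png

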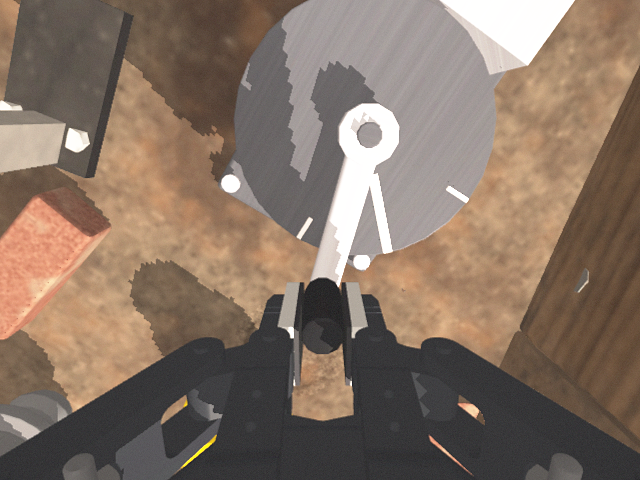

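Run:
```python
from h import *
import pickle
np.set_printoptions(precision=4,suppress=True)
w=pickle.load(open("pics/w2.pkl","rb"))
M={n:depthpt(w,p) for n,p in dict(open=(305,228),long=(382,215),longend=(387.5,249),long0=(375,178),shut=(457,194),hub=(369,135)).items()}
for n in M: print(n,M[n])
o,s=M["open"],M["shut"]; print("rad",np.linalg.norm((o-s)[:2])/2**.5,"chord ang",np.degrees(np.arctan2(*(s-o)[1::-1]))-90, "long ang",np.degrees(np.arctan2(*(M["longend"]-M["long0"])[1::-1])))
mid=(o+s)/2; d=(s-o)[:2]/2; print("hinge from marks", mid[:2]+np.array([-d[1],d[0]]), mid[:2]-np.array([-d[1],d[0]]))
k=np.array([.5616,-.0301])
for h in ([.534,.034],[.535,.0342]): v=k-h; print(np.linalg.norm(v),np.degrees(np.arctan2(v[1],v[0])))
```

```text
open [ 0.5402 -0.0149  0.0522]
long [0.5641 0.0112 0.0519]
longend [0.5764 0.0005 0.0526]
long0 [0.5508 0.0221 0.0521]
shut [0.5841 0.0389 0.0522]
hub [0.5348 0.0339 0.0699]
rad 0.04912084432916975 chord ang -39.168518321129675 long ang -40.15835185500032
hinge from marks [0.5353 0.0339] [ 0.5891 -0.0099]
0.06978946911963149 -66.70438944444028
0.069584840303043 -67.52581270939015
```

Call:
servo_tool(deltas=[[[-0.0025,0.01,-0.002],[0,0,0]],[[-0.0045,0.021,-0.002],[0,0,0]],[[-0.004,0.032,-0.002],[0,0,0]],[[-0.0025,0.042,-0.002],[0,0,0]],[[-0.0025,0.042,-0.002],[0,0,0]],[[-0.0025,0.042,-0.002],[0,0,0]],[[-0.0025,0.042,-0.002],[0,0,0]]])

```text
time_s: 6.4
tool_pos: [0.59, -0.012, 0.075]
eef_rot: [0.44, 0.898, -0.001, 0.001]
contact_force: [2.9, -4.8, -0.7]
grip_width: 0.0151
gripper_force: 21.1
```

```bash
cat > lev.py <<'E'
from h import *
import sys
w=eyes.read_camera("wrist"); save(w,sys.argv[1]); st=readout.get_state(); h=np.array([.535,.034])
v=st["tool_pos"][:2]-h; print(st["tool_pos"],st["grip_width"],"tcp lever ang",np.degrees(np.arctan2(v[1],v[0]))+39.6,np.linalg.norm(v),st["contact_force"])
g=cv2.cvtColor(w["color"],cv2.COLOR_RGB2GRAY); P=cloud(w)
rr=np.hypot(P[...,0]-h[0],P[...,1]-h[1]); m=(g>120)&(abs(P[...,2]-.064)<.005)&(rr>.02)&(rr<.065)
q=P[m]; a=np.degrees(np.arctan2(q[:,1]-h[1],q[:,0]-h[0]))
print("bar",len(q),"median ang rel bleed",np.median(a)+39.6, "fit",[ (round(r,3),round(np.median(a[abs(rr[m]-r)<.004])+39.6,2)) for r in(.03,.04,.05,.06) if (abs(rr[m]-r)<.004).sum()>5], "z",np.median(q[:,2]))
E
python3 lev.py w3
```

```text
[ 0.59006504 -0.01196669  0.0750359 ] 0.015108001340020818 tcp lever ang -0.25414219636882507 0.07172931811803833 [ 3.26695224 -2.57727967 -0.83812792]
bar 3100 median ang rel bleed 0.9463895563394331 fit [(0.03, np.float64(1.21)), (0.04, np.float64(0.94)), (0.05, np.float64(0.72)), (0.06, np.float64(0.7))] z 0.06490177609998096
```

The lever is within about 1° of bleed. I'll release the knob, raise, and move over the cap.

Call:
servo_tool(deltas=[[[0,0,0],[0,0,0]],[[0,0,0],[0,0,0]],[[0,0,0],[0,0,0]],[[0,0,-0.02],[0,0,0]],[[0,0,-0.06],[0,0,0]],[[0,0,-0.13],[0,0,0]],[[0,0,-0.18],[0,0,0]],[[0,0,-0.18],[0,0,0]],[[0,0,-0.18],[0,0,0]]], fingers=0.6)

```text
time_s: 7.58
tool_pos: [0.5889, -0.0109, 0.2203]
eef_rot: [0.44, 0.898, 0.0, 0.0]
contact_force: [-0.1, -0.7, 0.2]
grip_width: 0.0682
gripper_force: 0.0
```

```bash
python3 lev.py w4; python3 w.py w5 mouth|tail -3; python3 fit.py w5 | head -1
```

```text
[ 0.58832869 -0.01080702  0.21901097] 0.0685265170028171 tcp lever ang -0.4371345202176471 0.06965355822092324 [-0.34612181  0.11047449 -0.08558902]
bar 910 median ang rel bleed 0.7878460286338509 fit [(0.03, np.float64(1.34)), (0.04, np.float64(0.91)), (0.05, np.float64(0.51)), (0.06, np.float64(0.66))] z 0.06484789958676507
 [ 0.002  -0.0019 -1.    ]]
mouth [302.6 122. ] 0.67 atz [0.5333 0.035  0.0525] depth [0.5339 0.0357 0.0701]
mouth [376.2   0.6] 0.57 atz [0.5248 0.1347 0.0525] depth [0.5221 0.147  0.0088]
block ((526.6755981445312, 110.63566589355469), (85.03543853759766, 103.10655975341797), 5.787642478942871) z 0.04985412273005126
```

Call:
servo_tool(deltas=[[[-0.035,-0.07,0],[0,0,0]],[[-0.07,-0.14,0],[0,0,0]],[[-0.105,-0.21,0],[0,0,0]],[[-0.147,-0.283,0],[0,0,0]],[[-0.147,-0.283,0],[0,0,0]],[[-0.147,-0.283,0],[0,0,0]]])

```text
time_s: 8.48
tool_pos: [0.4813, -0.2423, 0.2186]
eef_rot: [0.441, 0.898, 0.001, -0.001]
contact_force: [0.4, 0.6, -0.8]
grip_width: 0.0682
gripper_force: 0.0
```

```bash
python3 w.py w6 cap_grip
cat > cap.py <<'E'
from h import *
import pickle,sys
np.set_printoptions(precision=4,suppress=True)
w=pickle.load(open(f"pics/{sys.argv[1]}.pkl","rb")); P=cloud(w)
q=P[(np.hypot(P[...,0]-.484,P[...,1]+.243)<.06)&(P[...,2]>.02)]
for lo,hi in((.03,.036),(.036,.044),(.06,.08)):
    s=q[(q[:,2]>lo)&(q[:,2]<hi)]
    if len(s)>20: c,r=cv2.minEnclosingCircle((s[:,:2]*1000).astype(np.float32)); print(lo,len(s),np.median(s[:,2]),s.mean(0),c,r)
E
python3 cap.py w6
```

```text
8.525 [ 0.4818 -0.2416  0.2188] 0.06835182743132084 [-0.5897  0.0838  0.112   1.6009  0.0008  0.3214]
[[-0.6128  0.7902 -0.0011]
 [ 0.7902  0.6128  0.0017]
 [ 0.002   0.0001 -1.    ]]
cap_grip [496.5 189.5] 0.95 atz [ 0.5835 -0.1416  0.055 ] depth [ 0.576  -0.1438  0.0708]
cap_grip [322.2 212.6] 0.85 atz [ 0.4827 -0.244   0.055 ] depth [ 0.4804 -0.241   0.0706]
cap_grip [405.6 289.1] 0.8 atz [ 0.5835 -0.254   0.055 ] depth [ 0.5845 -0.2544  0.0529]
0.036 1769 0.040906571058046466 [ 0.4789 -0.234   0.0409] (484.9535827636719, -241.29257202148438) 32.934478759765625
0.06 2424 0.0708554516058978 [ 0.4841 -0.2401  0.0705] (485.2013854980469, -241.31231689453125) 22.859188079833984
```

View pics/w6.png

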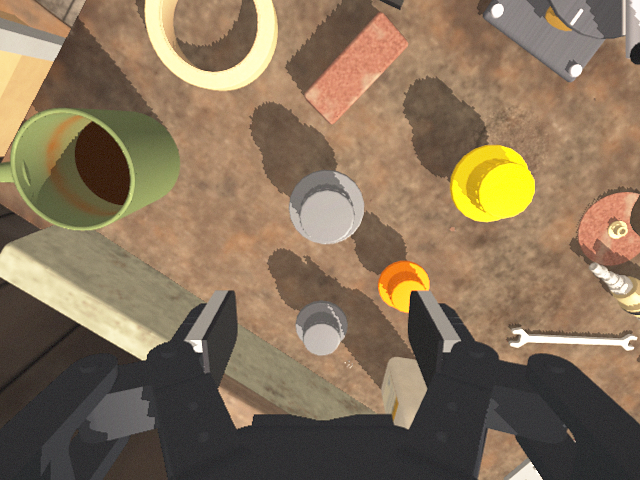

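The large grey cap lies under the tool at (327,208). Its centre is (0.485, −0.241), its top is at z 0.0705, and the radii of 22.9 mm (grip) and 32.9 mm (flange) match the listed sizes. I'll descend and grasp it.

Call:
servo_tool(deltas=[[[-0.002,0.004,0.06],[0,0,0]],[[-0.002,0.004,0.12],[0,0,0]],[[-0.002,0.004,0.16],[0,0,0]],[[-0.002,0.004,0.19],[0,0,0]],[[-0.002,0.004,0.21],[0,0,0]],[[-0.002,0.004,0.223],[0,0,0]],[[-0.002,0.004,0.223],[0,0,0]],[[-0.002,0.004,0.223],[0,0,0]]])

```text
time_s: 9.57
tool_pos: [0.4862, -0.2423, 0.0425]
eef_rot: [0.44, 0.898, -0.0, 0.001]
contact_force: [0.6, -0.1, -1.5]
grip_width: 0.0685
gripper_force: 0.0
```

Call:
servo_tool(deltas=[[[0,0,0],[0,0,0]],[[0,0,0],[0,0,0]],[[0,0,0],[0,0,0]],[[0,0,0],[0,0,0]],[[0,0,0],[0,0,0]]], fingers=-1, grip_force=80)

```text
time_s: 10.2
tool_pos: [0.4863, -0.2427, 0.0428]
eef_rot: [0.44, 0.898, -0.0, 0.001]
contact_force: [-1.0, -0.3, 5.8]
grip_width: 0.042
gripper_force: 81.3
```

Call:
servo_tool(deltas=[[[0,0,-0.03],[0,0,0]],[[0,0,-0.09],[0,0,0]],[[0,0,-0.16],[0,0,0]],[[0.03,0.029,-0.22],[0,0,0]],[[0.075,0.072,-0.22],[0,0,0]],[[0.125,0.12,-0.22],[0,0,0]],[[0.175,0.168,-0.22],[0,0,0]],[[0.225,0.216,-0.22],[0,0,0]],[[0.27,0.26,-0.22],[0,0,0]],[[0.31,0.298,-0.22],[0,0,0]],[[0.339,0.3265,-0.22],[0,0,0]],[[0.339,0.3265,-0.22],[0,0,0]]])

```text
time_s: 11.7
tool_pos: [0.5249, 0.1346, 0.2159]
eef_rot: [0.438, 0.899, -0.001, -0.001]
contact_force: [-0.0, -0.8, -2.3]
grip_width: 0.042
gripper_force: 81.4
```

```bash
python3 w.py w7 cap_grip mouth
python3 - <<'E'
from h import *
print(readout.get_state()["contact_force"],readout.get_state()["gripper_force"])
E
```

```text
11.75 [0.525  0.1332 0.2161] 0.04175047593423924 [ 0.1249  0.0912  0.1143  1.5965 -0.0005  1.0343]
[[-0.6142  0.7891 -0.0025]
 [ 0.7891  0.6142 -0.0008]
 [ 0.0009 -0.0024 -1.    ]]
cap_grip [320.5 316.6] 0.68 atz [0.5836 0.0566 0.055 ] depth [0.5196 0.1411 0.244 ]
cap_grip [200.1 453.8] 0.6 atz [ 0.5831 -0.142   0.055 ] depth [0.4981 0.1351 0.3071]
cap_grip [321.8 205.7] 0.16 atz [0.5219 0.1375 0.055 ] depth [0.5283 0.1291 0.0087]
mouth [321.7 210.7] 0.65 atz [0.5248 0.1337 0.0525] depth [0.5311 0.1253 0.0089]
[ 0.58319093 -0.24429167 -0.98814976] 81.37057542800903
```

View pics/w7.png

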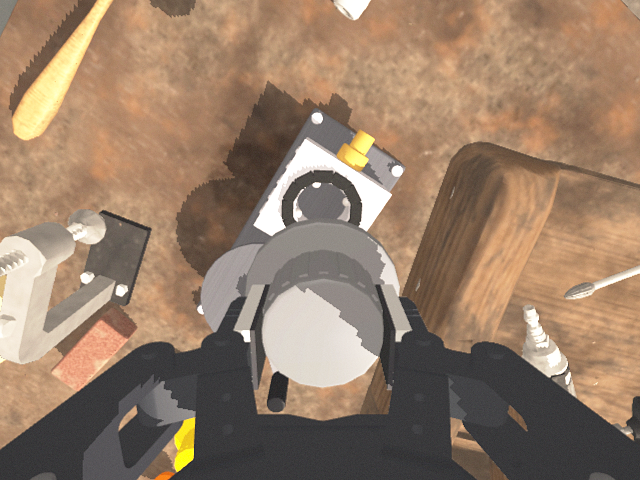

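```bash
cat > rel.py <<'E'
from h import *
import pickle,sys
np.set_printoptions(precision=4,suppress=True)
w=pickle.load(open(f"pics/{sys.argv[1]}.pkl","rb")); P=cloud(w); g=cv2.cvtColor(w["color"],cv2.COLOR_RGB2GRAY); st=readout.get_state(); tp=st["tool_pos"]
n=np.hypot(P[...,0]-tp[0],P[...,1]-tp[1])
col=w["color"].astype(int); v,u=np.mgrid[:480,:640]
m=(n<.03)&(abs(P[...,2]-(tp[2]+.0277))<.006)&(u>255)&(u<390)
q=P[m]; c,r=cv2.minEnclosingCircle((q[:,:2]*1000).astype(np.float32)); print("cap top",len(q),np.median(q[:,2]),c,r,"tcp",tp)
m=((n<.045)&(abs(P[...,2]-(tp[2]-.0028-.001))<.004)); q=P[m]; c,r=cv2.minEnclosingCircle((q[:,:2]*1000).astype(np.float32)); print("flange",len(q),np.median(q[:,2]),c,r)
# ring outer edge: dark px at z~.0525 region, top arc
m=((g<60)&(np.hypot(P[...,0]-.525,P[...,1]-.1335)<.045)&(P[...,2]>.044)&(P[...,2]<.06))
X=np.array([atz(w,p,.0525)[:2] for p in np.argwhere(m)[:,::-1]])
from scipy.optimize import least_squares
def cost(c):  # outer arc: angular bins' 95th pct radius
    d=X-c; a=np.arctan2(d[:,1],d[:,0]); rr=np.hypot(*d.T); b=np.floor(a/.2)
    return np.array([np.percentile(rr[b==k],97) for k in np.unique(b) if (b==k).sum()>15])
from scipy.optimize import minimize
best=minimize(lambda c:np.median(abs(cost(c)-.034)),[.525,.1335],method="Nelder-Mead"); print("ring",m.sum(),best.x,best.fun,cost(best.x))
E
python3 rel.py w7
```

```text
cap top 12042 0.24399980049457204 (524.109619140625, 136.32339477539062) 25.068790435791016 tcp [0.5253 0.1319 0.2165]
flange 5196 0.21407360642908335 (522.1923217773438, 138.28684997558594) 32.563934326171875
ring 46 [0.525  0.1335] nan []
  return _methods._mean(a, axis=axis, dtype=dtype,
  ret = ret.dtype.type(ret / rcount)
```

```bash
cat > rel.py <<'E'
from h import *
import pickle,sys
from scipy.optimize import least_squares
np.set_printoptions(precision=4,suppress=True)
w=pickle.load(open(f"pics/{sys.argv[1]}.pkl","rb")); P=cloud(w); st=readout.get_state(); tp=st["tool_pos"]; Z=P[...,2]
n=np.hypot(P[...,0]-tp[0],P[...,1]-tp[1]); v,u=np.mgrid[:480,:640]
R=Ro.from_quat(st["eef_rot"]).as_matrix()
def fit(m,z,r,name,rows):
    m=m.astype(np.uint8); cs=max(cv2.findContours(m,0,cv2.CHAIN_APPROX_NONE)[0],key=cv2.contourArea)[:,0]
    cs=cs[rows(cs)]; X=np.array([atz(w,p,z)[:2] for p in cs])
    s=least_squares(lambda c:np.hypot(*(X-c[:2]).T)-r,tp[:2],loss="soft_l1",f_scale=.001)
    d=s.x-tp[:2]; print(name,len(X),s.x,"res",np.median(abs(s.fun)),"rel tcp in tool",R.T[:2,:2]@d)
zt=np.median(Z[300:350,300:345]); zf=zt-.030; print("top z",zt,"tcp",tp,"tcp px",proj(w,tp+0))
fit((abs(Z-zt)<.008)&(n<.04),zt,.022,"top",lambda c:((c[:,1]<290)|(c[:,1]>370))&(abs(c[:,0]-322)<45))
fit((Z>zf-.006)&(n<.05),zf,.033,"flange",lambda c:(c[:,1]<265)&(abs(c[:,0]-322)<75))
E
python3 rel.py w7
```

```text
top z 0.24410741310360007 tcp [0.5253 0.1319 0.2165] tcp px [318.2671 306.7436]
top 210 [0.5232 0.1376] res 0.0007467166759109519 rel tcp in tool [0.0058 0.0018]
flange 164 [0.5239 0.1363] res 0.00025834096897469835 rel tcp in tool [0.0043 0.0016]
```

Call:
servo_tool(deltas=[[[-0.0036,-0.0005,0.05],[0,0,0]],[[-0.0036,-0.0005,0.1],[0,0,0]],[[-0.0036,-0.0005,0.13],[0,0,0]],[[-0.0036,-0.0005,0.144],[0,0,0]],[[-0.0036,-0.0005,0.144],[0,0,0]],[[-0.0036,-0.0005,0.144],[0,0,0]]])

```text
time_s: 12.6
tool_pos: [0.5283, 0.1298, 0.1037]
eef_rot: [0.44, 0.898, 0.001, 0.001]
contact_force: [0.7, 0.3, -1.2]
grip_width: 0.0419
gripper_force: 81.4
```

```bash
python3 w.py w8 mouth cap_grip; python3 rel.py w8
python3 - <<'E'
from h import *
st=readout.get_state(); print(st["contact_force"])
a=cv2.imread("pics/w8.png")[100:400,170:470]
S=eyes.read_camera("side"); b=S["color"][220:340,310:430,::-1]
import pickle;pickle.dump(S,open("pics/s8.pkl","wb"))
cv2.imwrite("pics/c8.png",np.hstack([cv2.resize(a,(400,400)),cv2.resize(b,(400,400),interpolation=cv2.INTER_CUBIC)]))
E
```

```text
12.65 [0.5284 0.1299 0.1039] 0.04156603955998816 [ 0.1178  0.1038 -0.0951  1.3688 -0.      1.0297]
[[-0.6123  0.7907  0.0031]
 [ 0.7907  0.6123  0.0003]
 [-0.0016  0.0027 -1.    ]]
cap_grip [320.5 315.7] 0.86 atz [0.5488 0.1022 0.055 ] depth [0.5226 0.1364 0.1316]
top z 0.13191708005952466 tcp [0.5282 0.1301 0.1037] tcp px [321.9874 300.1648]
top 193 [0.5264 0.1327] res 0.0007364723765578216 rel tcp in tool [0.0032 0.0002]
flange 165 [0.5273 0.1315] res 0.0002872190284679277 rel tcp in tool [0.0017 0.0001]
[-0.60710424 -0.86118352 -0.90901415]
```

View pics/c8.png

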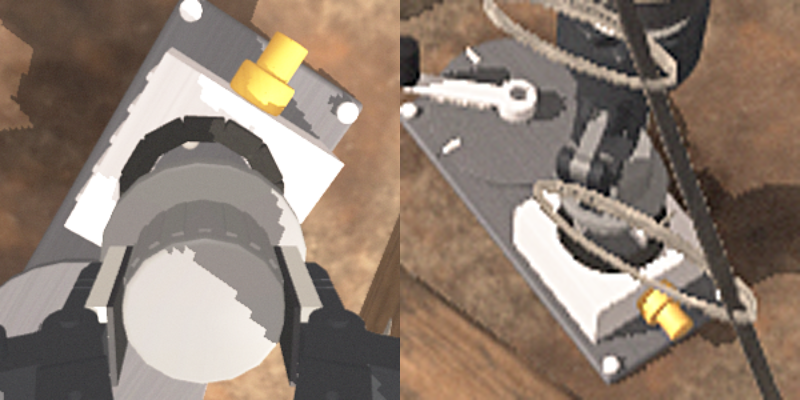

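```bash
cat > ring.py <<'E'
from h import *
import pickle,sys
from scipy.optimize import least_squares
np.set_printoptions(precision=4,suppress=True)
w=pickle.load(open(f"pics/{sys.argv[1]}.pkl","rb")); g=cv2.cvtColor(w["color"],cv2.COLOR_RGB2GRAY).astype(int)
u0,u1,v0,v1=map(int,sys.argv[2:6])
pts=[]
for u in range(u0,u1,2):
    k=np.where(g[v0:v1,u]<85)[0]
    if len(k) and k[0]>0: pts.append((u,v0+k[0]-.5))
pts=np.array(pts); print(len(pts),pts[::8].tolist())
for z in (.0525,.049):
    X=np.array([atz(w,p,z)[:2] for p in pts])
    s=least_squares(lambda c:np.hypot(*(X-c[:2]).T)-.034,[.525,.1335],loss="soft_l1",f_scale=.0005)
    s2=least_squares(lambda c:np.hypot(*(X-c[:2]).T)-c[2],[.525,.1335,.034],loss="soft_l1",f_scale=.0005)
    print(z,s.x,np.median(abs(s.fun)),"free",s2.x)
E
python3 ring.py w8 262 383 175 235; python3 ring.py w1 382 444 150 190;python3 ring.py w7 284 362 160 205
```

```text
60 [[262.0, 226.5], [278.0, 204.5], [294.0, 192.5], [310.0, 186.5], [326.0, 187.5], [342.0, 189.5], [358.0, 199.5], [374.0, 218.5]]
0.0525 [0.5249 0.1332] 0.0002716664313248268 free [0.5241 0.1342 0.0329]
0.049 [0.5252 0.1328] 0.00026745696906056715 free [0.5249 0.1332 0.0335]
30 [[384.0, 176.5], [400.0, 163.5], [416.0, 161.5], [432.0, 168.5]]
0.0525 [0.5246 0.1331] 0.0002913034798994289 free [0.5239 0.134  0.033 ]
0.049 [0.5255 0.1334] 0.00029945306342820527 free [0.525  0.1339 0.0333]
39 [[284.0, 194.5], [300.0, 176.5], [316.0, 170.5], [332.0, 170.5], [348.0, 180.5]]
0.0525 [0.525 0.133] 0.00027521336871578345 free [0.5244 0.1339 0.0331]
0.049 [0.5253 0.1326] 0.00025562197038143247 free [0.5249 0.1332 0.0334]
```

Call:
servo_tool(deltas=[[[0.0035,-0.0009,0],[0,0,0]],[[0.0035,-0.0009,0.004],[0,0,0]],[[0.0035,-0.0009,0.009],[0,0,0]],[[0.0035,-0.0009,0.014],[0,0,0]],[[0.0035,-0.0009,0.019],[0,0,0]],[[0.0035,-0.0009,0.024],[0,0,0]],[[0.0035,-0.0009,0.027],[0,0,0]],[[0.0035,-0.0009,0.027],[0,0,0]]], grip_force=100)

```text
time_s: 13.8
tool_pos: [0.5248, 0.1318, 0.0803]
eef_rot: [0.44, 0.898, -0.0, -0.0]
contact_force: [-0.6, 0.9, -1.4]
grip_width: 0.0414
gripper_force: 101.1
```

Call:
servo_tool(deltas=[[[0,0,0.002],[0,0,0]],[[0,0,0.004],[0,0,0]],[[0,0,0.006],[0,0,0]],[[0,0,0.008],[0,0,0]],[[0,0,0.01],[0,0,0]],[[0,0,0.01],[0,0,0]]])

```text
time_s: 14.55
tool_pos: [0.5262, 0.1322, 0.0749]
eef_rot: [0.44, 0.898, 0.001, 0.001]
contact_force: [-1.3, 0.4, 6.3]
grip_width: 0.0419
gripper_force: 102.5
```

Call:
servo_tool(deltas=[[[0,0,0.002],[0,0,0]],[[0,0,0.004],[0,0,0]],[[0,0,0.006],[0,0,0]],[[0,0,0.0085],[0,0,0]],[[0,0,0.0085],[0,0,0]],[[0,0,0.0085],[0,0,0]]])

```text
time_s: 15.3
tool_pos: [0.5246, 0.1317, 0.0645]
eef_rot: [0.44, 0.898, -0.0, -0.0]
contact_force: [2.8, 2.3, -5.5]
grip_width: 0.0418
gripper_force: 101.6
```

The balls resisted and then drew the cap in, so the snap has happened. Next I'll press onto the seal ring.

Call:
servo_tool(deltas=[[[0,0,0.0015],[0,0,0]],[[0,0,0.003],[0,0,0]],[[0,0,0.0045],[0,0,0]],[[0,0,0.006],[0,0,0]],[[0,0,0.006],[0,0,0]],[[0,0,0.006],[0,0,0]]])

```text
time_s: 16.05
tool_pos: [0.525, 0.1319, 0.0617]
eef_rot: [0.44, 0.898, 0.0, 0.0]
contact_force: [-1.8, 1.5, 4.0]
grip_width: 0.0416
gripper_force: 102.4
```

Run:
```python
from h import *
st=readout.get_state(); print(st["tool_pos"],st["contact_force"],st["grip_width"])
```

```text
[0.52502527 0.13187696 0.0616759 ] [-1.83532836  1.45181712  4.04418859] 0.041559711993945266
```

Call:
servo_tool(deltas=[[[0,0,0.0015],[0,0,0]],[[0,0,0.003],[0,0,0]],[[0,0,0.0045],[0,0,0]],[[0,0,0.0045],[0,0,0]],[[0,0,0.0045],[0,0,0]]])

```text
time_s: 16.68
tool_pos: [0.5251, 0.1319, 0.0592]
eef_rot: [0.44, 0.898, 0.0, 0.0]
contact_force: [-3.1, 1.8, 11.0]
grip_width: 0.0414
gripper_force: 103.3
```

```bash
python3 - <<'E'
from h import *
w=eyes.read_camera("wrist"); S=eyes.read_camera("side"); T=eyes.read_camera("top")
b=S["color"][190:340,280:430,::-1]; t=T["color"][180:330,200:500,::-1]
cv2.imwrite("pics/c9.png",np.hstack([cv2.resize(w["color"][60:420,130:490,::-1],(400,400)),cv2.resize(b,(400,400),interpolation=cv2.INTER_CUBIC)]))
st=readout.get_state(); print(st["time_s"],st["tool_pos"],st["contact_force"],st["gripper_force"])
E
python3 lev.py w9 | tail -1
```

```text
16.825 [0.52514613 0.13185678 0.05927002] [-3.89732627  0.82915154  9.75655016] 103.32511067390442
bar 0 median ang rel bleed nan fit [] z nan
  return _methods._mean(a, axis=axis, dtype=dtype,
  ret = ret.dtype.type(ret / rcount)
```

View pics/c9.png

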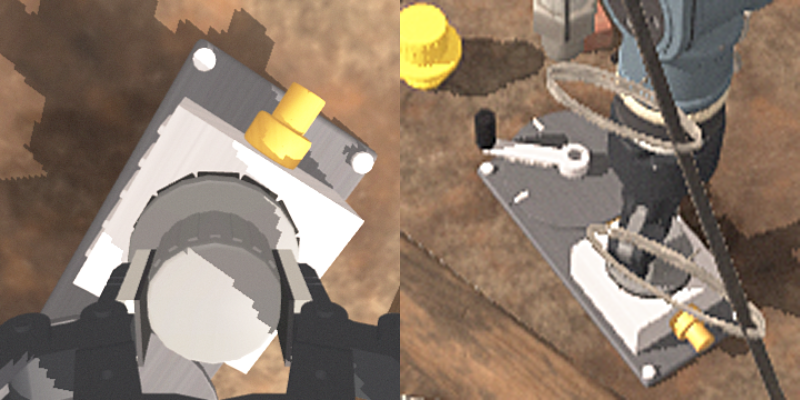

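The picture shows the flange sitting concentrically on the seal ring, with only a thin dark rim visible. The lever, hub at (575,158) and knob at (485,125), covers the long mark midway between the two short ones. The push is steady at 10–11 N, so I'm handing in.

```bash
python3 -c "
from plant import ctrl
print(ctrl.hand_in())"
```

```text
the job is handed in; nothing more can be done
None
```

I turned the lever to bleed (measured within about 1° of the long mark), then snapped the cap in and handed the job in with the fingers still pressing it down at about 10 N, at about 17 s of the 54 s; no verdict came back, and I saw no contact with the bottle, coupler or block but did not re-measure them at the end.

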